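Fit the missing divider in the fittings bin

ROBOT

A 6-joint arm with a two-finger parallel gripper is mounted at the origin on the work surface. World frame = base frame: x ahead of the robot, y to its left, z up, the work surface at z = 0. Lengths are in m, angles in degrees, forces in N, time in s.
With the tool pointing down it reaches from about 0.4 to 0.825 m from the base axis. Payload 7 kg.
Tool frame: the origin (TCP) lies at the very end of the fingers, on their centre line; the grasp point (between the pads) lies 19 mm behind it (r.grasp_offset is the z of the grasp point in the tool frame, in m); z points along the fingers, y is the direction in which the jaws open and shut (so a half turn about z gives the same grasp; the last joint's range is limited). The gripper opens to 88 mm and grips with 3 to 60 N. Pads are 19 mm wide; open, the fingers measure 130 mm over their backs; the gripper's body (78 mm by 193 mm) begins 47 mm behind the grasp point.
Start: joints at [82.97, 20.546, 0.682, 0, -70.136, -16.507], TCP at [0.27, 0.619, 0.227] pointing down, gripper open.
Joint ranges: [-176.03, 176.03], [-82.01, 121.73], [-58.28, 71.71], [-173.87, 95.51], [-174.79, -0.11], [-173.66, 173.66]. Speed limits (degrees/s): [136.94, 136.94, 172.46, 180, 180, 180].

INTERFACE

Orientations are given as [roll, pitch, yaw] about the fixed x, y, z axes, in that order (R = Rz(yaw) Ry(pitch) Rx(roll)).
In Python, from plant import r, capture, calibration, order gives the robot as it stands.
- The arm moves only by the tool servo_tool, never from a script. Its arguments are lists of equal length, an entry for each row: "grip": the closure, from -1 (fully open) to 1 (shut), so that 0 is half open; "translation": the shift along the tool's x, y, z in m, a list of three; "turn": the turn about the tool's z in rad. A call has 1 to 10 rows; each row is the pose to reach, as a shift and turn from the pose commanded when the call began, along the tool's axes at that moment; what a row does not reach only later rows make up. A row lasts 1/12 s, in which the tool goes at most 41.7 mm and 7.16 degrees, less where a joint would pass 70% of its speed; a pose out of reach is approached as far as the arm can. A call with a gripper value outside its range is refused whole. The fingers move at their own pace and stop on an object; "newtons" is the grip in N (left out, the last holds). Time passes only in rows, so rows that repeat a pose let the fingers close. It gives the time, the measured TCP pose, the force and the opening at its end, in the units of the state.
- r.get_state(): the state, without advancing time (a new reading comes with each control period).
- capture(name): name is "scene" or "side" or "wrist"; returns (picture, depth): 480x640x3 uint8, blue, green, red; 480x640 float32, m along the optical axis (not along the pixel's ray), 0 where there is no reading.
- calibration(name): a dict with "fx", "fy", "cx", "cy" (pixels), "view" (4x4, takes a point from world to camera coordinates). Camera axes: x right, y up, looking along -z (the intrinsics and any distortion apply to the point x, -y, -z); pixel columns grow to the right and rows downward; lengths in m; the calibration is good to about 2 mm. A picture is of the moment at which its call begins: read the wrist's pose just before it. calibration takes no time and is no camera call; for the wrist camera it gives the pose at the moment of the call.
- order.close_job(): hands the job in, once; it reports no verdict.
The state is a dict: "time_s": time; "joints": joint angles; "qd": joint speeds; "joint_torque": joint torques, N m; "tcp_pos": TCP position; "eef_rot": TCP orientation; "contact_force": force on the tool from outside, world axes, zero at the start; "moment": the same for the moment, N m; "gripper_width": finger opening in m.
Only numpy, scipy, OpenCV 4.12 (cv2) and the standard library are available. Lean on these libraries where they do the work, as an engineer would, in place of code of your own. Each camera call takes 0.05 s, during which the arm holds its last target.

TASK

The steel fittings bin on the bench is missing one of its two dividers. Take the long plywood divider from the wire rack, slide it edgewise down into the bin's empty slot until it stands fully home on the bin floor, keeping hold of it until it is down rather than dropping it in, then let go. Leave the short divider where it stands in the rack.

Things in the scene. Friction and masses are not known exactly. Their poses are not given: they have to be found in the camera images.
- long_divider: Long divider: upright plywood plate, 160 mm long (its y), 10 mm thick (x), 75 mm high (z), with a grip tab centred on its top edge, 40 mm long (y), 10 mm thick (x), rising a further 45 mm: 120 mm high overall, about 0.1 kg. Origin: centre of its underside. It starts upright in one of the rack's two places. Grip the tab across its 10 mm thickness.
- short_divider: Short divider, upright in the rack's other place: same thickness, heights and tab, but only 110 mm long (y), too short for the bin. Origin: centre of its underside. It stays in the rack.
- rack: Wire rack fixed to the bench, left or right of the middle: dark steel base 190 x 190 mm, 12 mm thick; two parallel places at x = -50 and +50 mm, dividers along y, each between two wire hoops (18 mm clear, tops 58 mm above the bench). Lift dividers straight up. Origin: centre of its underside, z up.
- free_slot (a point): Middle of the empty slot, on the bin floor, 3 mm above the bench; x across, y along the slot, z up. Fixed open bin, 290 (x) by 186 mm (y), 80 mm high. At both slot ends two lips stand 26 mm out from walls 180 mm apart: 16 mm clear, flaring to 40 mm over the top 20 mm. A fitted divider's underside centre is here, its y along y, either way round. A like divider is fitted 100 mm away at +x.

How it is judged (in metres and radians):
On the way, in this order (a step that is already met when the one before it is completed fails the run):
1. the long divider is held and lifted clear of the rack (height (world z) of long_divider above 0.07 m and contact force between the fingers and long_divider above 0.5 N), for 0.1 s.
2. the long divider, still held, is down in the empty slot to within 25 mm of the bin floor (z of long_divider in the frame of free_slot below 0.025 m and horizontal distance between long_divider and free_slot below 0.02 m and contact force between the fingers and long_divider above 0.5 N), for 0.05 s.
At the end, for the whole second after the job is handed in: The long divider stands in the bin's empty slot, its underside within 8 mm of the bin floor, its centre within 15 mm of the slot's middle, its length within 10 degrees of the slot's and upright within 12 degrees, at rest and let go; the short divider is within 30 mm of where it started (z of long_divider in the frame of free_slot below 0.008 m and horizontal distance between long_divider and free_slot below 0.015 m and angle between the y axis of long_divider and the y axis of free_slot, either way round below 0.175 rad and angle between long_divider's own z axis and vertical below 0.21 rad and linear speed of long_divider below 0.02 m/s and distance of short_divider from where it was at the start of the episode below 0.03 m); the robot touches nothing.
It fails at once if the short divider is taken or knocked more than 30 mm from its place (distance of short_divider from where it was at the start of the episode above 0.03 m).
It also fails if it takes over 48 s, if anything falls off the work surface, if the arm or the gripper's body presses on something with over 40 N, if the wrist force passes 120 N, or if a joint passes its speed limit or range.

## Working session

There is one attempt and no reset: what is moved stays moved. The work goes in short steps, Python scripts to look and compute and a tool call to move; the robot and the scene stay as the last step left them, time stands still between calls to the robot, and variables do not carry over. Pictures are saved under pics/ and viewed, and the job is handed in when it is done.

Besides the shell and the picture viewer there is one more tool, called as a command line: name --pt "numbers of a row" for each row, then --argument value for the rest. servo_tool: Moves the arm, as the interface text tells. Its arguments: {"type":"object","properties":{"grip":{"type":"array","items":{"type":"number"}},"translation":{"type":"array","items":{"type":"array","items":{"type":"number"}}},"turn":{"type":"array","items":{"type":"number"}},"newtons":{"type":"number"}},"required":["grip","translation","turn"]}

```bash
ls; mkdir -p pics; python3 - <<'E'
from plant import r,capture,calibration
import cv2,numpy as np
s=r.get_state();print(s)
for n in("scene","side","wrist"):
    c=calibration(n);im,d=capture(n);cv2.imwrite(f"pics/{n}0.png",im);np.savez(f"pics/{n}0.npz",im=im,d=d,view=c["view"],k=[c["fx"],c["fy"],c["cx"],c["cy"]]);print(n,c)
E
```

```text
pics
{'time_s': 0.0, 'joints': array([ 8.29688452e+01,  2.05905553e+01,  6.32323784e-01, -2.14503943e-02,
       -7.01365706e+01, -1.65058251e+01]), 'qd': array([ 0.01232487,  0.00426961, -0.02860415, -0.05269031, -0.0031717 ,
       -0.1091368 ]), 'joint_torque': array([ 6.22399966e-04, -5.82716167e+01,  2.93058211e+01,  6.99704155e+00,
        7.15020869e-03, -1.42699992e-04]), 'tcp_pos': array([0.26938521, 0.61835709, 0.22561743]), 'eef_rot': array([ 1.79903375e+02, -7.60360235e-03, -2.35442786e+01]), 'contact_force': array([-0.08995044,  0.3175533 , -0.52519788]), 'moment': array([0.02862493, 0.02849331, 0.00530505]), 'gripper_width': 0.08767570073813753}
scene {'fx': 474.23636377702604, 'fy': 474.23636377702604, 'cx': 317.5065019326479, 'cy': 236.1308322413707, 'view': array([[-0.13810491,  0.99038795,  0.00766388,  0.0561507 ],
       [-0.77672501, -0.11310526,  0.61960104,  0.38209161],
       [ 0.61451223,  0.07961722,  0.78487949, -1.23103449],
       [ 0.        ,  0.        ,  0.        ,  1.        ]])}
side {'fx': 449.1939171912347, 'fy': 449.1939171912347, 'cx': 317.9877525205153, 'cy': 242.87328028607098, 'view': array([[-0.9074003 , -0.42011616, -0.01127416,  0.46887675],
       [ 0.20541739, -0.46676089,  0.86019647, -0.15761653],
       [-0.36664477,  0.77822663,  0.50983813, -0.51480109],
       [ 0.        ,  0.        ,  0.        ,  1.        ]])}
wrist {'fx': 427.34122807296285, 'fy': 427.34122807296285, 'cx': 319.7570197825052, 'cy': 233.56686647819345, 'view': array([[-0.39985471, -0.91657642,  0.00196817,  0.67390844],
       [ 0.87914063, -0.38412908, -0.28205781,  0.03607249],
       [ 0.25928357, -0.11105185,  0.95939539, -0.39074957],
       [ 0.        ,  0.        ,  0.        ,  1.        ]])}
```

View pics/scene0.png

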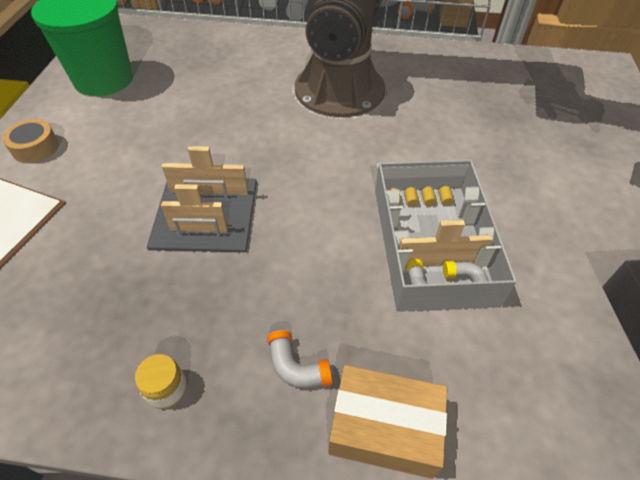

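View pics/side0.png

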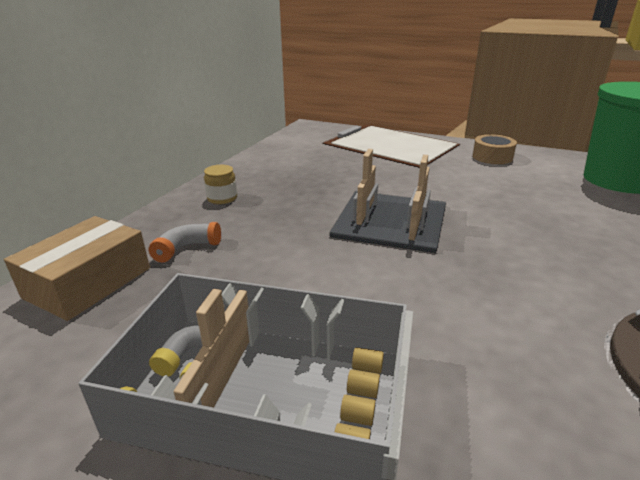

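View pics/wrist0.png

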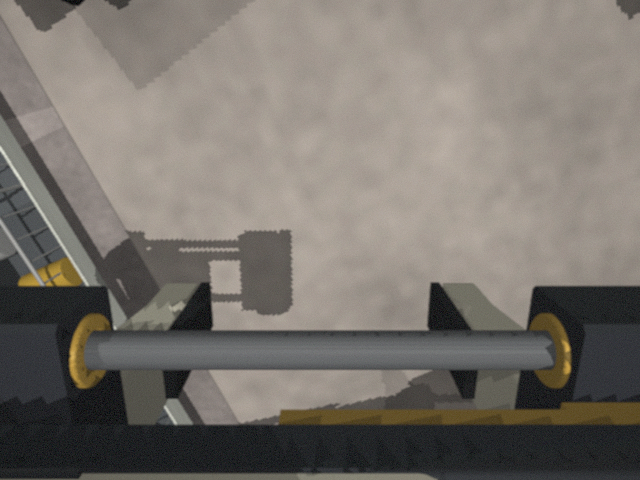

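The scene view shows the rack on the robot's right. The long divider is nearer the robot (tab about 201,158) and the short one is at (188,195). The bin's empty slot is on the robot side of the fitted divider (about 435,212). Next I'll enlarge these areas and get points from depth.

```bash
cat > h.py <<'E'
import numpy as np,cv2
def load(f):
    z=np.load(f);return z["im"],z["d"],z["view"],z["k"]
def pts(d,view,k,uv):
    uv=np.asarray(uv,float).reshape(-1,2);Z=d[uv[:,1].astype(int),uv[:,0].astype(int)]
    p=np.c_[(uv[:,0]-k[2])/k[0]*Z,-(uv[:,1]-k[3])/k[1]*Z,-Z]
    R,t=view[:3,:3],view[:3,3];w=(p-t)@R
    return w[Z>0]
def rayplane(view,k,uv,z):
    uv=np.asarray(uv,float).reshape(-1,2)
    v=np.c_[(uv[:,0]-k[2])/k[0],-(uv[:,1]-k[3])/k[1],-np.ones(len(uv))]@view[:3,:3]
    c=-view[:3,:3].T@view[:3,3];return c+v*((z-c[2])/v[:,2])[:,None]
def tri(A,uva,B,uvb):
    P=[]
    for (v,k),uv in((A,uva),(B,uvb)):
        M=v[:3].copy();M[1:]*=-1
        P.append(np.array([[k[0],0,k[2]],[0,k[1],k[3]],[0,0,1]])@M)
    X=cv2.triangulatePoints(P[0],P[1],np.float64(uva).reshape(-1,2).T,np.float64(uvb).reshape(-1,2).T)
    return (X[:3]/X[3]).T
E
python3 - <<'E'
from h import *
def crop(f,x,y,w,h,o):
    im,d,v,k=load(f);c=cv2.resize(im[y:y+h,x:x+w],None,fx=5,fy=5,interpolation=cv2.INTER_CUBIC);cv2.imwrite(o,c)
crop("pics/scene0.npz",140,140,130,115,"pics/c1.png")
crop("pics/scene0.npz",370,155,155,115,"pics/c2.png")
crop("pics/side0.npz",325,140,130,110,"pics/c3.png")
im,d,v,k=load("pics/scene0.npz")
# grid-filter: points from depth
hsv=cv2.cvtColor(im,cv2.COLOR_BGR2HSV)
m=(hsv[...,0]>8)&(hsv[...,0]<25)&(hsv[...,1]>70)&(hsv[...,2]>90)
n,l,st,ce=cv2.connectedComponentsWithStats(m.astype(np.uint8))
for i in range(1,n):
    if st[i,4]>80: print(i,st[i],ce[i])
for name,(x0,x1,y0,y1) in dict(rack=(150,255,145,240),bin=(396,500,218,264)).items():
    M=np.zeros_like(m);M[y0:y1,x0:x1]=m[y0:y1,x0:x1]
    ys,xs=np.nonzero(M);w=pts(d,v,k,np.c_[xs,ys])
    print(name,len(w))
    for lo in np.arange(0,.14,.01):
        s=w[(w[:,2]>lo)&(w[:,2]<=lo+.01)]
        if len(s): print(round(lo,2),len(s),s.min(0).round(3),s.max(0).round(3))
E
```

```text
1 [  0   0  38  36 679] [12.10162003 11.53608247]
3 [131   0  26   9 188] [144.           3.78191489]
12 [ 526    0  114   71 5216] [589.46414877  26.11522239]
15 [401   2  12  17  93] [407.48387097   8.66666667]
54 [296  76  62  37 433] [319.93533487  99.86374134]
68 [   2  119   56   44 1277] [ 30.47454973 143.68363352]
71 [ 161  146   87   86 3942] [200.35312024 186.58498224]
77 [439 185  15  21 238] [445.80252101 195.29831933]
80 [404 187  15  20 227] [411.04405286 196.59471366]
81 [421 186  15  21 232] [428.31465517 195.77586207]
88 [  0 199  66  68 359] [ 30.88022284 232.80222841]
89 [ 399  220   93   59 2495] [444.99278557 246.01122244]
90 [177 222  39  10 340] [196.38235294 226.22352941]
92 [267 329  25  16 221] [278.76470588 335.18099548]
93 [ 135  354   47   46 1673] [157.21279139 376.63837418]
94 [318 359  15  28 302] [324.91059603 372.46688742]
95 [ 339  365  109   48 2882] [393.83310201 387.93095073]
98 [ 328  412  117   67 5042] [386.5706069  445.12772709]
rack 4266
0.0 17 [ 0.269 -0.35   0.   ] [ 0.451 -0.2    0.01 ]
0.01 243 [ 0.408 -0.315  0.01 ] [ 0.528 -0.146  0.02
[... 600 characters left out ...]
0.13 ]
0.13 169 [ 0.41  -0.245  0.13 ] [ 0.525 -0.199  0.134]
bin 2360
0.0 31 [0.41  0.187 0.   ] [0.529 0.321 0.01 ]
0.01 106 [0.422 0.213 0.01 ] [0.537 0.307 0.02 ]
0.02 210 [0.425 0.182 0.02 ] [0.548 0.308 0.03 ]
0.03 213 [0.516 0.182 0.03 ] [0.552 0.308 0.04 ]
0.04 236 [0.516 0.184 0.04 ] [0.543 0.308 0.05 ]
0.05 227 [0.515 0.164 0.05 ] [0.541 0.313 0.06 ]
0.06 315 [0.495 0.164 0.06 ] [0.545 0.322 0.07 ]
0.07 530 [0.507 0.165 0.07 ] [0.546 0.322 0.08 ]
0.08 95 [0.513 0.19  0.08 ] [0.541 0.302 0.09 ]
0.09 87 [0.525 0.223 0.09 ] [0.535 0.262 0.1  ]
0.1 90 [0.525 0.223 0.1  ] [0.534 0.263 0.11 ]
0.11 97 [0.525 0.223 0.11 ] [0.534 0.262 0.12 ]
0.12 123 [0.517 0.223 0.12 ] [0.535 0.263 0.125]
```

View pics/c1.png

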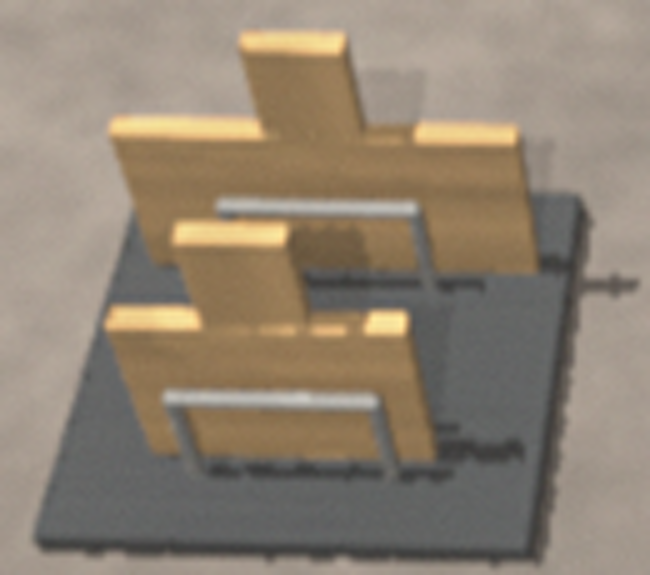

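View pics/c2.png

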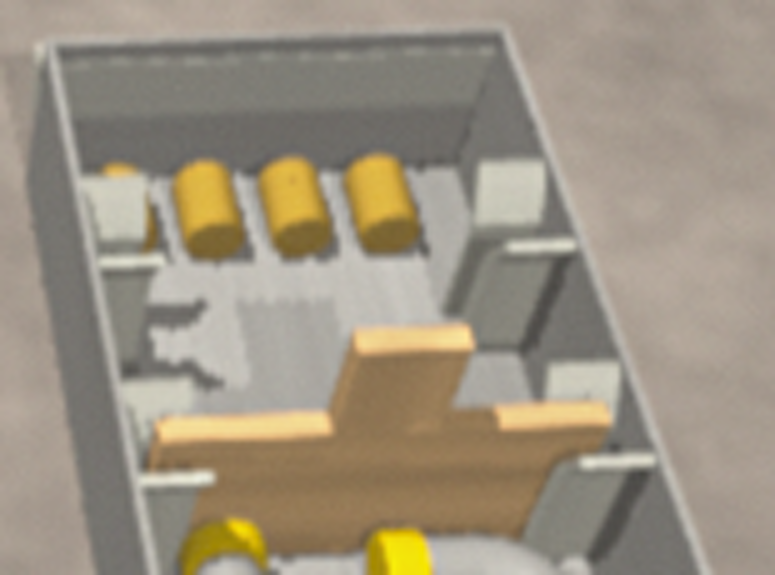

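View pics/c3.png

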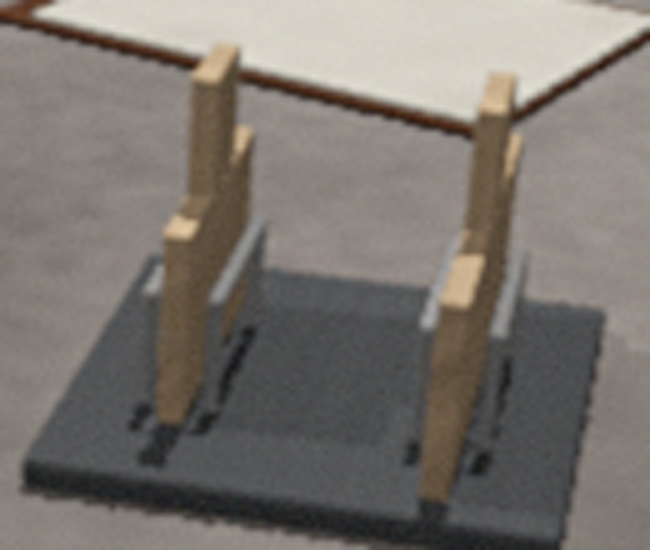

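```bash
python3 - <<'E'
from h import *
S=load("pics/scene0.npz");D=load("pics/side0.npz")
off=lambda a,x,y:np.array(a,float)/5+[x,y]-0.4
A,B=(S[2],S[3]),(D[2],D[3])
# long tab top: corners order nearRobot-y-, nearRobot y+, far y+, far y-
sc=off([(240,35),(345,33),(348,52),(243,54)],140,140)
sd=off([(517,78),(487,75),(480,110),(514,112)],325,140)  # guess
print("plane z.132 scene",rayplane(*A,sc,.132).round(4).tolist())
print("plane z.132 side",rayplane(*D[2:],sd,.132).round(4).tolist())
print("centre tri",tri(A,sc.mean(0),B,sd.mean(0)).round(4))
# body top ends far ends scene
e=off([(110,118),(110,136),(518,124),(518,143)],140,140);print("body ends z.087",rayplane(*A,e,.087).round(4).tolist())
sh=off([(175,225),(287,223),(290,245),(177,247)],140,140);print("short tab",rayplane(*A,sh,.132).round(4).tolist())
ft=off([(355,330),(470,325),(475,348),(357,352)],370,155);print("fitted tab .123",rayplane(*A,ft,.123).round(4).tolist())
lp=off([(85,180),(145,178),(100,262),(163,262),(477,162),(543,160),(507,246),(575,241),(125,385),(188,380),(143,480),(213,477),(549,364),(618,362),(582,463),(653,459)],370,155)
print("lip tops z.08",rayplane(*A,lp,.08).round(4).tolist())
fe=off([(157,422),(155,440),(608,405),(612,427)],370,155);print("fitted ends .078",rayplane(*A,fe,.078).round(4).tolist())
rim=off([(50,47),(502,30)],370,155);print("rim far corners .08",rayplane(*A,rim,.08).round(4).tolist())
# depth band tops
for nm,(im,d,v,k) in dict(scene=S,side=D).items():
    ys,xs=np.nonzero(d>0);w=pts(d,v,k,np.c_[xs,ys])
    for lab,(x0,x1,y0,y1,z0,z1) in dict(longtab=(.38,.46,-.3,-.15,.125,.136),longbody=(.38,.46,-.33,-.12,.083,.09),shorttab=(.49,.56,-.3,-.15,.125,.136),fit=(.5,.56,.15,.33,.115,.127),fitbody=(.5,.56,.155,.33,.0765,.08)).items():
        s=w[(w[:,0]>x0)&(w[:,0]<x1)&(w[:,1]>y0)&(w[:,1]<y1)&(w[:,2]>z0)&(w[:,2]<z1)]
        if len(s)<5: continue
        q=s[:,:2].astype(np.float32);rc=cv2.minAreaRect(q)
        print(nm,lab,len(s),np.median(s,0).round(4),"z95",np.percentile(s[:,2],95).round(4),rc)
E
```

```text
plane z.132 scene [[0.4165, -0.2461, 0.132], [0.4096, -0.2075, 0.132], [0.4197, -0.2034, 0.132], [0.4266, -0.2418, 0.132]]
plane z.132 side [[0.4143, -0.2412, 0.132], [0.4247, -0.2402, 0.132], [0.4185, -0.205, 0.132], [0.4076, -0.2076, 0.132]]
centre tri [[ 0.4168 -0.2254  0.131 ]]
body ends z.087 [[0.4223, -0.3064, 0.087], [0.432, -0.303, 0.087], [0.4023, -0.148, 0.087], [0.4127, -0.1455, 0.087]]
short tab [[0.5159, -0.2381, 0.132], [0.5092, -0.1998, 0.132], [0.5194, -0.1956, 0.132], [0.526, -0.234, 0.132]]
fitted tab .123 [[0.524, 0.2237, 0.123], [0.5161, 0.2621, 0.123], [0.5261, 0.2632, 0.123], [0.5336, 0.2241, 0.123]]
lip tops z.08 [[0.4255, 0.1338, 0.08], [0.4211, 0.1563, 0.08], [0.4663, 0.1413, 0.08], [0.463, 0.1642, 0.08], [0.3942, 0.2814, 0.08], [0.3895, 0.3065, 0.08], [0.4365, 0.2901, 0.08], [0.4303, 0.3153, 0.08], [0.5233, 0.1526, 0.08], [0.5178, 0.1746, 0.08], [0.5642, 0.1603, 0.08], [0.5594, 0.184, 0.08], [0.4919, 0.3015, 0.08], [0.4874, 0.3259, 0.08], [0.5351, 0.3096, 0.08], [0.5299, 0.334, 0.08]]
fitted ends .078 [[0.5366, 0.1645, 0.078], [0.5447, 0.1641, 0.078], [0.506
[... 1024 characters left out ...]
9704416617751122, 0.04062063619494438), 6.0450520515441895)
side longbody 136 [ 0.4126 -0.1804  0.0873] z95 0.0884 ((0.41797274351119995, -0.22295109927654266), (0.00985956285148859, 0.15727964043617249), 6.725699424743652)
side shorttab 77 [ 0.5158 -0.2103  0.1317] z95 0.1331 ((0.5182560682296753, -0.2172100991010666), (0.010464319959282875, 0.042500704526901245), 7.226127624511719)
side fit 387 [0.5229 0.2469 0.1221] z95 0.1234 ((0.5246918797492981, 0.24363480508327484), (0.010894052684307098, 0.0422956645488739), 12.349069595336914)
side fitbody 877 [0.5204 0.2724 0.0775] z95 0.0788 ((0.5319435596466064, 0.24258674681186676), (0.04396999254822731, 0.17838917672634125), 4.9090070724487305)
```

```bash
cat >> h.py <<'E'
from scipy.spatial.transform import Rotation as Ro
def mv(p,rpy,target,yaw):
    R=Ro.from_euler("xyz",rpy,degrees=True).as_matrix()
    Rn=R  # tool frame
    t=R.T@(np.array(target)-p)
    return t.round(4),np.radians(rpy[2]-yaw)
E
python3 - <<'E'
from h import *
w=load("pics/wrist0.npz");v=w[2];c=-v[:3,:3].T@v[:3,3];p=np.array([.27,.619,.227])
R=Ro.from_euler("xyz",[180,0,-23.5],degrees=True).as_matrix()
print("cam",c,"in tool",R.T@(c-p),"look",R.T@(-v[2,:3]))
print(mv(p,[180,0,-23.5],[.47,.33,.26],-79))
# footprint of clear image rows (0..270) at z=.08 for tool at (.47,.35,.26) yaw -79
for tgt in([.47,.33,.26],[.45,.38,.28]):
    R2=Ro.from_euler("xyz",[180,0,-79],degrees=True).as_matrix()
    V=v.copy();Rc=v[:3,:3]@R@R2.T;cc=np.array(tgt)+R2@R.T@(c-p);V[:3,:3]=Rc;V[:3,3]=-Rc@cc
    print(rayplane(V,w[3],[(0,0),(640,0),(0,270),(640,270),(320,135)],.08).round(3).tolist())
E
```

```text
cam [0.33906762 0.58815161 0.3837315 ] in tool [ 0.07563992  0.00074918 -0.1567315 ] look [-0.28206043  0.00154787  0.95939539]
(array([ 0.2987,  0.1853, -0.033 ]), np.float64(0.9686577348568529))
[[0.719, 0.226, 0.08], [0.274, 0.14, 0.08], [0.722, 0.435, 0.08], [0.193, 0.333, 0.08], [0.479, 0.275, 0.08]]
[[0.713, 0.275, 0.08], [0.242, 0.184, 0.08], [0.716, 0.496, 0.08], [0.156, 0.388, 0.08], [0.459, 0.326, 0.08]]
```

servo_tool --grip '[-1, -1, -1, -1, -1, -1, -1, -1, -1, -1]' --pt "0.015 0.012 -0.002" --pt "0.045 0.035 -0.005" --pt "0.077 0.06 -0.009" --pt "0.11 0.085 -0.012" --pt "0.142 0.11 -0.016" --pt "0.175 0.136 -0.02" --pt "0.207 0.161 -0.023" --pt "0.24 0.186 -0.027" --pt "0.272 0.211 -0.03" --pt "0.296 0.23 -0.033" --turn '[0.05, 0.15, 0.26, 0.37, 0.48, 0.59, 0.7, 0.8, 0.9, 0.97]' --newtons 30

```text
time_s: 0.98
tcp_pos: [0.4497, 0.287, 0.2599]
eef_rot: [-180.0, 0.0, -79.5]
contact_force: [0.5, -0.1, 0.8]
gripper_width: 0.0875
```

servo_tool --grip '[-1, -1]' --pt "0 0 0" --pt "0 0 0" --turn '[0, 0]'

```text
time_s: 1.15
tcp_pos: [0.4497, 0.2883, 0.2598]
eef_rot: [-180.0, 0.0, -79.3]
contact_force: [-0.4, -0.6, -0.2]
gripper_width: 0.0876
```

```bash
cat > snap.py <<'E'
import sys,cv2,numpy as np
from plant import r,capture,calibration
def snap(n,o):
    s=r.get_state();c=calibration(n);im,d=capture(n);cv2.imwrite(f"pics/{o}.png",im);np.savez(f"pics/{o}.npz",im=im,d=d,view=c["view"],k=[c["fx"],c["fy"],c["cx"],c["cy"]])
    print(o,s["time_s"],s["tcp_pos"].round(4),s["eef_rot"].round(2),s["joints"].round(1),s["contact_force"].round(1),s["gripper_width"])
snap(sys.argv[1],sys.argv[2])
E
python3 snap.py wrist w1
```

```text
w1 1.15 [0.4497 0.2883 0.2598] [-1.7999e+02  2.0000e-02 -7.9280e+01] [ 53.7   6.  -14.1  -0.  -69.9 -43. ] [-0.4 -0.6 -0.2] 0.08763236214403045
```

View pics/w1.png

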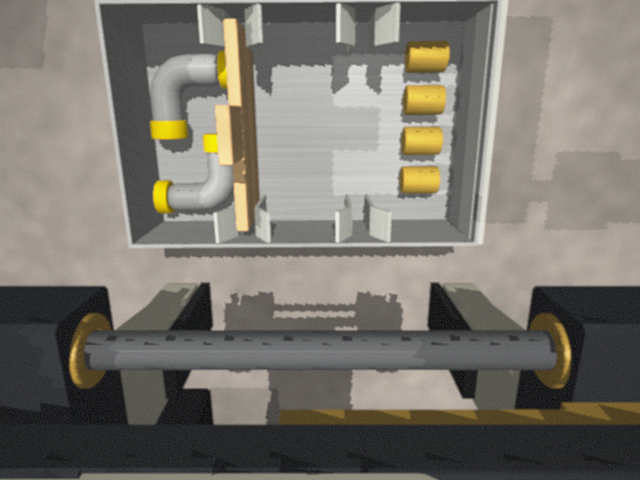

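The wrist view shows the whole bin. The slot's lip tops are at about (337-398, 5) at one end and (335-390, 240) at the other. I'll enlarge those ends.

```bash
python3 - <<'E'
from h import *
im=load("pics/w1.npz")[0]
a=cv2.resize(im[0:50,320:420],None,fx=6,fy=6,interpolation=cv2.INTER_CUBIC);b=cv2.resize(im[190:250,320:420],None,fx=6,fy=6,interpolation=cv2.INTER_CUBIC)
cv2.imwrite("pics/c4.png",a);cv2.imwrite("pics/c5.png",b)
E
```

```text
(no output)
```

View pics/c4.png

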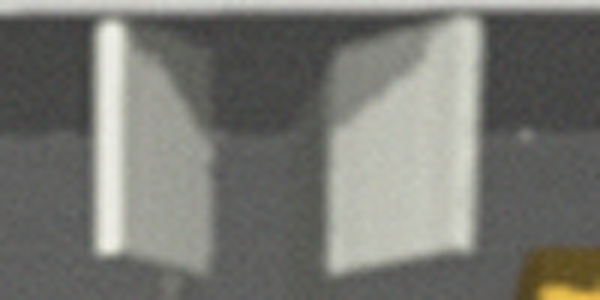

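View pics/c5.png

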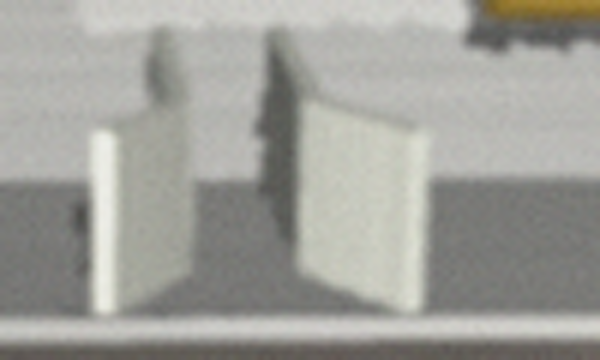

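```bash
python3 - <<'E'
from h import *
im,d,v,k=load("pics/w1.npz")
f=lambda a,y0:np.array(a,float)/6+[320,y0]-0.42
T=f([(95,252),(482,248)],0);B=f([(92,130),(428,130)],190)
T2=f([(211,272),(328,273)],0);B2=f([(190,105),(300,100)],190)
rp=lambda a,z:rayplane(v,k,a,z)
for z,a,b in((.08,T,B),(.06,T2,B2)):
    p,q=rp(a,z),rp(b,z);print(z,"gaps",np.linalg.norm(p[0]-p[1]).round(4),np.linalg.norm(q[0]-q[1]).round(4))
    m,n=p.mean(0),q.mean(0);dd=n-m;print("centre",((m+n)/2).round(4),"len",np.linalg.norm(dd).round(4),"yaw",np.degrees(np.arctan2(-dd[0],dd[1])).round(2))
# depth of lips / rim
for a in (T,B): print(pts(d,v,k,a+[[2,3],[-2,3]] if a is T else a+[[2,8],[-2,8]]).round(4).tolist())
# fitted divider tab top and floor depth
for u in((222,135),(237,60),(243,210),(300,120)): print(u,pts(d,v,k,[u]).round(4))
# rim outer corners
c=np.array([(97,3),(131,243),(482,242),(504,0)]);print(rp(c,.08).round(4).tolist())
# fitted tab top rect & side refinement, two view triangulation with scene
s=load("pics/scene0.npz");sc=np.array([(355,330),(470,325),(475,348),(357,352)]).mean(0)/5+[370-.4,155-.4]
print("fit tab tri",tri((s[2],s[3]),sc,(v,k),(223.5,135)))
# lip triangulation: robot-side and cam-side lip tips
sl=lambda x,y:np.array((x,y))/5+[370-.4,155-.4]
print(tri((s[2],s[3]),sl(163,262),(v,k),f([(95,252)],0)[0]),tri((s[2],s[3]),sl(507,246),(v,k),f([(92,130)],190)[0]))
E
```

```text
0.08 gaps 0.0469 0.0454
centre [0.426  0.2234 0.08  ] len 0.127 yaw 10.77
0.06 gaps 0.0151 0.0157
centre [0.4262 0.2238 0.06  ] len 0.1278 yaw 10.82
[[0.4581, 0.1569, 0.0034], [0.405, 0.1463, 0.0034]]
[[0.4333, 0.2969, 0.0773], [0.3913, 0.289, 0.0772]]
(222, 135) [[0.525  0.2427 0.1227]]
(237, 60) [[0.5301 0.1911 0.0774]]
(243, 210) [[0.5101 0.3032 0.0784]]
(300, 120) [[0.4797 0.2273 0.0034]]
[[0.6324, 0.1723, 0.08], [0.5973, 0.3479, 0.08], [0.3116, 0.293, 0.08], [0.3486, 0.1167, 0.08]]
fit tab tri [[0.52423213 0.24306079 0.12219036]]
[[0.46076187 0.16488576 0.0774406 ]] [[0.43649664 0.2900813  0.0799624 ]]
```

servo_tool --grip '[-1, -1, -1, -1, -1, -1, -1, -1, -1, -1]' --pt "0.02 0.005 0" --pt "0.058 0.014 0" --pt "0.098 0.023 0" --pt "0.138 0.033 0" --pt "0.178 0.042 0" --pt "0.218 0.052 0" --pt "0.258 0.062 0" --pt "0.298 0.071 0" --pt "0.338 0.081 0" --pt "0.378 0.09 0" --turn '[0.005, 0.01, 0.02, 0.025, 0.03, 0.04, 0.045, 0.05, 0.06, 0.065]'

```text
time_s: 2.03
tcp_pos: [0.4314, -0.0994, 0.2597]
eef_rot: [-180.0, 0.0, -82.7]
contact_force: [1.0, 0.0, -1.2]
gripper_width: 0.0878
```

servo_tool --grip '[-1, -1, -1, -1]' --pt "0.03 0.007 0" --pt "0.048 0.01 0" --pt "0.048 0.01 0" --pt "0.048 0.01 0" --turn '[0, 0, 0, 0]'

```text
time_s: 2.37
tcp_pos: [0.428, -0.1475, 0.2592]
eef_rot: [180.0, 0.0, -82.9]
contact_force: [0.2, -0.5, 0.0]
gripper_width: 0.0876
```

```bash
python3 snap.py wrist w2
```

```text
w2 2.3667 [ 0.428  -0.1475  0.2592] [ 1.7996e+02  1.0000e-02 -8.2880e+01] [  6.   -2.3 -22.8  -0.  -69.5   1.1] [ 0.2 -0.5  0. ] 0.08761459885644214
```

View pics/w2.png

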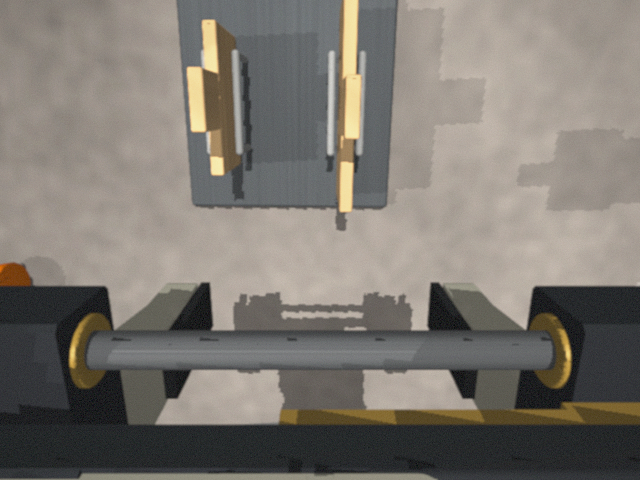

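The wrist view shows the long divider's tab top at about (353,106) and its near end at (346,211). The short divider is on the left at (197,98).

```bash
python3 - <<'E'
from h import *
im,d,v,k=load("pics/w2.npz")
s=load("pics/scene0.npz")
c=im[0:230,310:400];cv2.imwrite("pics/c6.png",cv2.resize(c,None,fx=2.6,fy=2.6))
ys,xs=np.nonzero(d[:240]>0);w=pts(d,v,k,np.c_[xs,ys])
for lab,(x0,x1,z0,z1) in dict(longtab=(.38,.46,.125,.136),longbody=(.38,.46,.083,.09),shorttab=(.49,.56,.125,.136)).items():
    q=w[(w[:,0]>x0)&(w[:,0]<x1)&(w[:,1]<-.1)&(w[:,2]>z0)&(w[:,2]<z1)]
    # centre line fit
    a=np.polyfit(q[:,1],q[:,0],1)
    print(lab,len(q),q.mean(0).round(4),"yaw",np.degrees(np.arctan(-a[0])).round(2),cv2.minAreaRect(q[:,:2].astype(np.float32)))
hsv=cv2.cvtColor(im,cv2.COLOR_BGR2HSV);m=((hsv[...,0]>8)&(hsv[...,0]<25)&(hsv[...,1]>60)&(hsv[...,2]>190)).astype(np.uint8)
m[:, :320]=0;m[215:]=0
ys,xs=np.nonzero(m);z=d[ys,xs];P=pts(d,v,k,np.c_[xs,ys]);t=P[:,2]>.12
px=np.c_[xs,ys][t];print("tab px",px.min(0),px.max(0),cv2.minAreaRect(px.astype(np.float32)))
cen=np.array(cv2.minAreaRect(px.astype(np.float32))[0])
sc=np.array([(240,35),(345,33),(348,52),(243,54)]).mean(0)/5+[139.6,139.6]
print("tri",tri((s[2],s[3]),sc,(v,k),cen),"plane",rayplane(v,k,[cen],.132))
E
```

```text
longtab 1028 [ 0.4166 -0.2269  0.1317] yaw 6.33 ((0.4163532257080078, -0.22667266428470612), (0.010055356658995152, 0.039507750421762466), 6.750008583068848)
longbody 2044 [ 0.4166 -0.2276  0.0867] yaw 6.54 ((0.4158047139644623, -0.22242653369903564), (0.01010623574256897, 0.15116819739341736), 6.55681848526001)
shorttab 1141 [ 0.5151 -0.219   0.1312] yaw 6.12 ((0.515753984451294, -0.21854303777217865), (0.010633029974997044, 0.03924179822206497), 7.0085062980651855)Traceback (most recent call last):
  File "<stdin>", line 14, in <module>
IndexError: boolean index did not match indexed array along axis 0; size of axis is 2601 but size of corresponding boolean axis is 2593
```

View pics/c6.png

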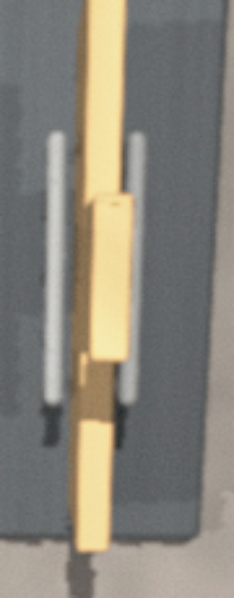

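servo_tool --grip '[-1, -1, -1, -1, -1, -1, -1, -1, -1, -1]' --pt "0.02 0.006 0" --pt "0.055 0.015 0" --pt "0.077 0.021 0" --pt "0.077 0.021 0.01" --pt "0.077 0.021 0.035" --pt "0.077 0.021 0.06" --pt "0.077 0.021 0.08" --pt "0.077 0.021 0.09" --pt "0.077 0.021 0.09" --pt "0.077 0.021 0.09" --turn '[0.003, 0.007, 0.007, 0.007, 0.007, 0.007, 0.007, 0.007, 0.007, 0.007]'

```text
time_s: 3.25
tcp_pos: [0.4174, -0.2257, 0.1699]
eef_rot: [180.0, -0.0, -83.1]
contact_force: [-0.3, -0.2, 0.8]
gripper_width: 0.0876
```

```bash
python3 snap.py side s3; python3 - <<'E'
from h import *
from plant import r
s=r.get_state();print(mv(s["tcp_pos"],s["eef_rot"],[.4168,-.2265,.095],-83.3))
im=load("pics/s3.npz")[0];cv2.imwrite("pics/s3c.png",cv2.resize(im[60:260,280:520],None,fx=3,fy=3))
E
```

```text
s3 3.25 [ 0.4174 -0.2257  0.1699] [ 1.7997e+02 -2.0000e-02 -8.3130e+01] [ -4.5   4.2 -28.5   0.  -57.3  11.4] [-0.3 -0.2  0.8] 0.08756372603724677
(array([0.0004, 0.0012, 0.0756]), np.float64(0.002636017619492604))
```

View pics/s3c.png

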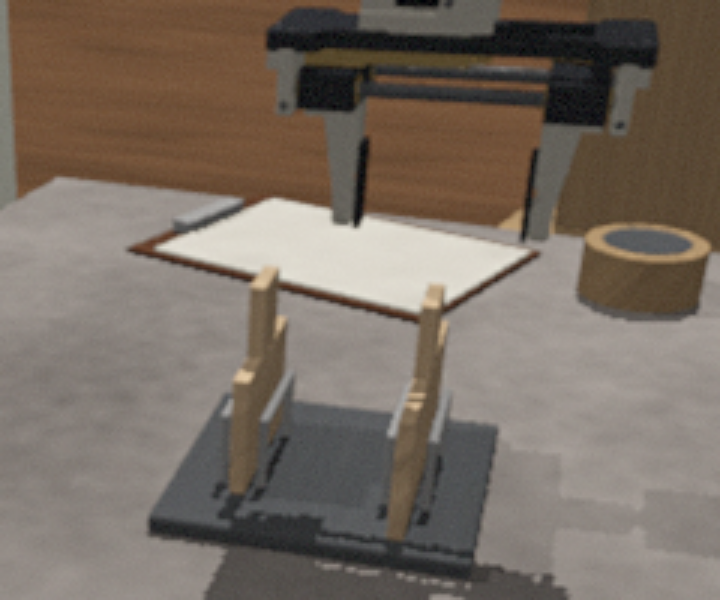

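The fingers straddle the long tab (finger mid about 440, tab about 432 in the enlarged picture). Descending and closing.

servo_tool --grip '[-1, -1, -1, -1, -1, -1]' --pt "0 0.001 0.015" --pt "0 0.001 0.035" --pt "0 0.001 0.055" --pt "0 0.001 0.07" --pt "0 0.001 0.075" --pt "0 0.001 0.075" --turn '[0.003, 0.003, 0.003, 0.003, 0.003, 0.003]'

```text
time_s: 3.8
tcp_pos: [0.4161, -0.2263, 0.0946]
eef_rot: [180.0, -0.0, -83.4]
contact_force: [-0.1, 0.6, -0.0]
gripper_width: 0.0875
```

servo_tool --grip '[-0.5, 0, 0.3, 0.5, 0.7, 0.9, 1, 1, 1, 1]' --pt "0 0 0" --pt "0 0 0" --pt "0 0 0" --pt "0 0 0" --pt "0 0 0" --pt "0 0 0" --pt "0 0 0" --pt "0 0 0" --pt "0 0 0" --pt "0 0 0" --turn '[0, 0, 0, 0, 0, 0, 0, 0, 0, 0]' --newtons 25

```text
time_s: 4.63
tcp_pos: [0.4159, -0.2265, 0.0945]
eef_rot: [180.0, 0.0, -83.4]
contact_force: [1.2, -0.8, 0.2]
gripper_width: 0.0267
```

servo_tool --grip '[1, 1, 1, 1]' --pt "0 0 0" --pt "0 0 0" --pt "0 0 0" --pt "0 0 0" --turn '[0, 0, 0, 0]'

```text
time_s: 4.97
tcp_pos: [0.4159, -0.2265, 0.0945]
eef_rot: [180.0, 0.0, -83.4]
contact_force: [-0.0, -0.3, -1.3]
gripper_width: 0.01
```

Gripped at 10 mm with little side force. I'll wait briefly, then lift straight up.

servo_tool --grip '[1, 1, 1, 1, 1, 1, 1, 1, 1, 1]' --pt "0 0 0" --pt "0 0 0" --pt "0 0 -0.008" --pt "0 0 -0.02" --pt "0 0 -0.035" --pt "0 0 -0.055" --pt "0 0 -0.08" --pt "0 0 -0.105" --pt "0 0 -0.13" --pt "0 0 -0.14" --turn '[0, 0, 0, 0, 0, 0, 0, 0, 0, 0]'

```text
time_s: 5.8
tcp_pos: [0.4171, -0.227, 0.2386]
eef_rot: [-179.7, -0.1, -83.4]
contact_force: [0.4, -0.5, -0.3]
gripper_width: 0.0102
```

```bash
python3 snap.py side s4; python3 snap.py wrist w4
```

```text
s4 5.8 [ 0.4171 -0.227   0.2386] [-1.7974e+02 -1.2000e-01 -8.3390e+01] [ -4.7   0.6 -22.7   0.1 -66.3  11.3] [ 0.4 -0.5 -0.3] 0.010189165906892129
w4 5.85 [ 0.4176 -0.227   0.239 ] [-1.7966e+02 -1.3000e-01 -8.3390e+01] [ -4.7   0.6 -22.7   0.1 -66.3  11.3] [ 1.5 -0.   1.7] 0.009811904880929371
```

View pics/s4.png

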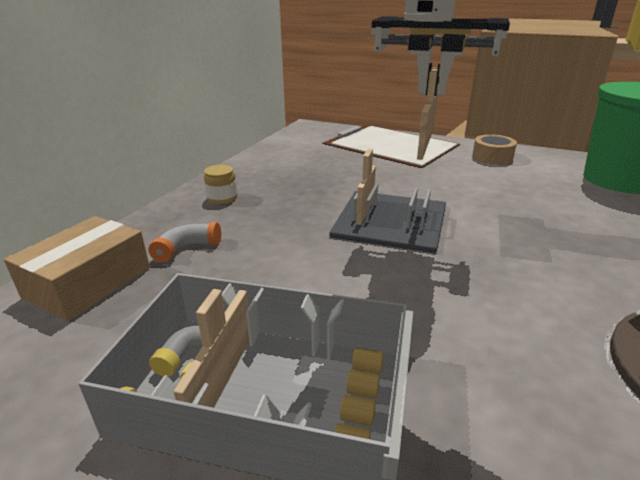

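View pics/w4.png

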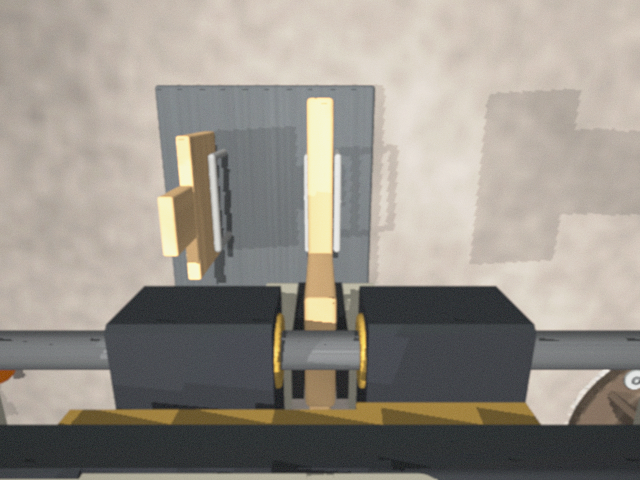

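```bash
python3 - <<'E'
from h import *
im,d,v,k=load("pics/w4.npz");p=np.array([.4173,-.227,.239]);R=Ro.from_euler("xyz",[180,0,-83.4],degrees=True).as_matrix()
ys,xs=np.nonzero(d[90:250,295:345]>0);ys+=90;xs+=295
w=pts(d,v,k,np.c_[xs,ys]);q=(w-p)@R
s=q[(q[:,2]<.02)&(q[:,2]>-.03)]
print("body top edge in tool: min",s.min(0).round(4),"max",s.max(0).round(4),"z med",np.median(s[:,2]).round(4))
a=np.polyfit(s[:,0],s[:,1],1);print("slope deg",np.degrees(np.arctan(a[0])).round(2),"y at 0",a[1].round(4))
b=np.polyfit(s[:,0],s[:,2],1);print("pitch deg",np.degrees(np.arctan(b[0])).round(2))
im,d,v,k=load("pics/s4.npz")
hsv=cv2.cvtColor(im,cv2.COLOR_BGR2HSV)
M=np.zeros(d.shape,bool);M[60:165,410:445]=True
ys,xs=np.nonzero(M&(d>0));w=pts(d,v,k,np.c_[xs,ys]);q=(w-p)@R
q=q[(abs(q[:,1])<.02)&(abs(q[:,0])<.09)&(q[:,2]<.1)&(q[:,2]>-.03)]
f=q[(q[:,2]>.015)]
print(len(q),q.min(0).round(4),q.max(0).round(4))
A=np.c_[f[:,0],f[:,2],np.ones(len(f))];c=np.linalg.lstsq(A[np.abs(f[:,1]-np.median(f[:,1]))<.004],f[np.abs(f[:,1]-np.median(f[:,1]))<.004][:,1],rcond=None)[0];print("face fit y=ax+bz+c",c.round(4),np.degrees(c[:2]).round(2))
E
```

```text
body top edge in tool: min [ 0.0207 -0.0051  0.0052] max [0.0799 0.0049 0.0107] z med 0.0077
slope deg 0.01 y at 0 -0.0001
pitch deg -0.08
1212 [-0.0836 -0.02   -0.03  ] [0.0779 0.0189 0.0826]
face fit y=ax+bz+c [ 0.0112 -0.0038  0.0028] [ 0.64 -0.22]
```

The divider sits centred and straight in the grip, with its underside 82.5 mm below the TCP. Moving over to the slot.

servo_tool --grip '[1, 1, 1, 1, 1, 1, 1, 1, 1, 1]' --pt "-0.01 -0.002 0" --pt "-0.03 -0.004 0" --pt "-0.06 -0.008 0" --pt "-0.095 -0.013 0" --pt "-0.13 -0.018 0" --pt "-0.165 -0.022 0" --pt "-0.2 -0.027 0" --pt "-0.235 -0.032 0" --pt "-0.27 -0.037 0" --pt "-0.305 -0.042 0" --turn '[-0.005, -0.01, -0.015, -0.02, -0.03, -0.035, -0.045, -0.05, -0.06, -0.075]'

```text
time_s: 6.73
tcp_pos: [0.4211, 0.0831, 0.2331]
eef_rot: [179.9, -0.0, -79.1]
contact_force: [0.5, -0.3, -1.7]
gripper_width: 0.0097
```

servo_tool --grip '[1, 1, 1, 1, 1, 1, 1, 1, 1]' --pt "-0.035 -0.003 0" --pt "-0.068 -0.005 0" --pt "-0.098 -0.007 0" --pt "-0.12 -0.008 0" --pt "-0.135 -0.009 0" --pt "-0.142 -0.009 0" --pt "-0.142 -0.009 0" --pt "-0.142 -0.009 0" --pt "-0.142 -0.009 0" --turn '[0, 0, 0, 0, 0, 0, 0, 0, 0]'

```text
time_s: 7.48
tcp_pos: [0.4043, 0.2216, 0.234]
eef_rot: [179.9, -0.0, -79.1]
contact_force: [-0.1, 0.2, -1.4]
gripper_width: 0.0102
```

```bash
python3 - <<'E'
from h import *
from plant import r
s=r.get_state();print(s["tcp_pos"],s["eef_rot"],s["joints"].round(1));print(mv(s["tcp_pos"],s["eef_rot"],[.4264,.2238,.0856],-79.1))
E
```

```text
[0.40434472 0.22157899 0.23398728] [ 1.79941835e+02 -4.06970636e-02 -7.91389160e+01] [ 53.3  -0.4 -24.3  -0.  -66.1 -42.4]
(array([ 0.0019, -0.0222,  0.1484]), np.float64(-0.0006792119091972016))
```

servo_tool --grip '[1, 1, 1, 1, 1, 1, 1, 1, 1, 1]' --pt "0.001 -0.01 0" --pt "0.002 -0.02 0" --pt "0.002 -0.022 0.0" --pt "0.002 -0.022 0.01" --pt "0.002 -0.022 0.025" --pt "0.002 -0.022 0.035" --pt "0.002 -0.022 0.045" --pt "0.002 -0.022 0.045" --pt "0.002 -0.022 0.045" --pt "0.002 -0.022 0.045" --turn '[0, 0, 0, 0, 0, 0, 0, 0, 0, 0]'

```text
time_s: 8.32
tcp_pos: [0.4269, 0.2249, 0.19]
eef_rot: [-180.0, 0.0, -79.1]
contact_force: [-0.4, 0.0, -0.7]
gripper_width: 0.0095
```

```bash
python3 snap.py side s5; python3 snap.py wrist w5;python3 snap.py scene c5v; python3 - <<'E'
from h import *
from plant import r
s=r.get_state();print(s["tcp_pos"],s["eef_rot"]);print(mv(s["tcp_pos"],s["eef_rot"],[.4264,.2238,.0856],-79.1))
im=load("pics/s5.npz")[0];cv2.imwrite("pics/s5c.png",cv2.resize(im[230:480,80:440],None,fx=2.2,fy=2.2))
E
```

```text
s5 8.3167 [0.4269 0.2249 0.19  ] [-179.97    0.    -79.1 ] [ 51.2   3.9 -26.    0.  -60.1 -40.3] [-0.4  0.  -0.7] 0.009533011455546098
w5 8.3667 [0.427  0.225  0.1902] [-1.7995e+02  3.0000e-02 -7.9100e+01] [ 51.2   3.9 -26.    0.  -60.1 -40.3] [-0.1  0.3 -0.5] 0.009681415484107534
c5v 8.4167 [0.427  0.225  0.1902] [-1.7994e+02  4.0000e-02 -7.9100e+01] [ 51.2   3.8 -26.    0.  -60.1 -40.3] [-0.   0.3 -1.2] 0.009707279504664858
[0.42691588 0.22499329 0.19020857] [-1.79942525e+02  3.93041855e-02 -7.91059536e+01]
(array([0.0011, 0.0008, 0.1046]), np.float64(-0.0001039090667078842))
```

View pics/s5.png

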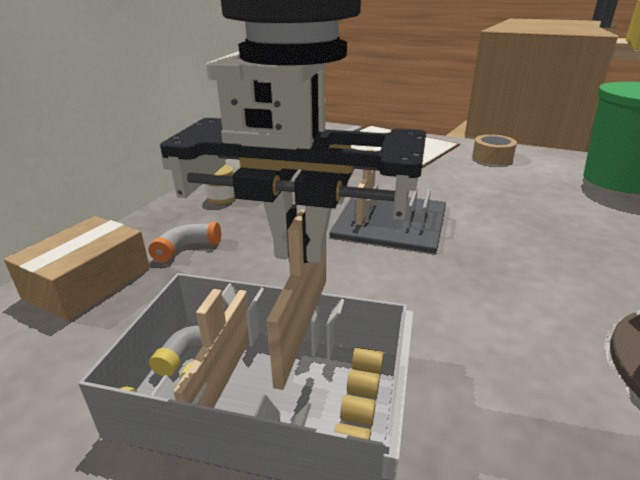

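View pics/w5.png

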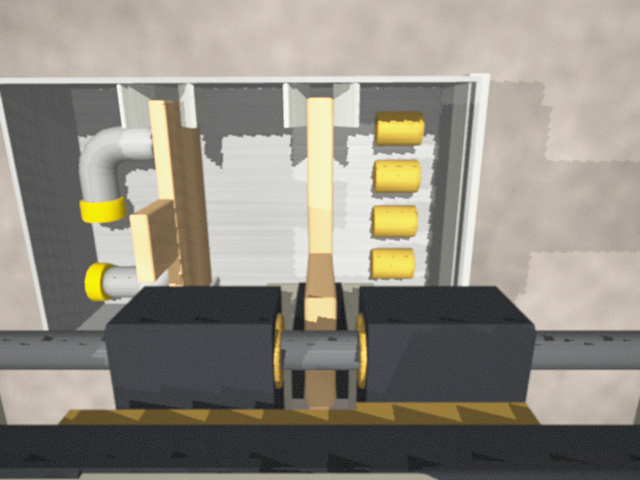

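View pics/c5v.png

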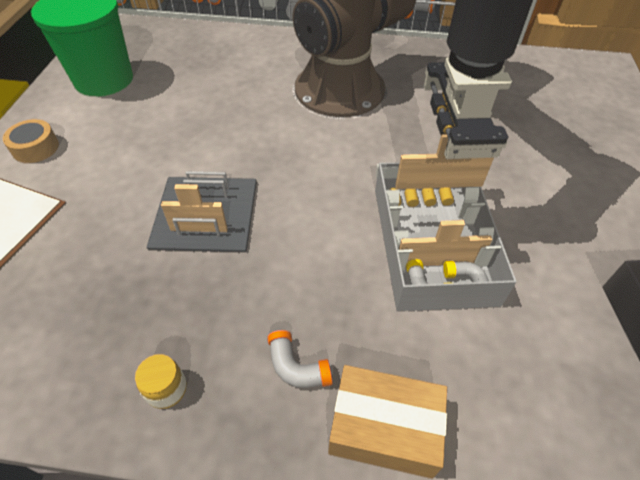

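The wrist view has the divider (column 320) midway between the lips (285 and 358). Descending in stages while watching the force.

servo_tool --grip '[1, 1, 1, 1, 1, 1, 1, 1]' --pt "0.001 0.001 0.005" --pt "0.001 0.001 0.015" --pt "0.001 0.001 0.025" --pt "0.001 0.001 0.035" --pt "0.001 0.001 0.043" --pt "0.001 0.001 0.05" --pt "0.001 0.001 0.056" --pt "0.001 0.001 0.06" --turn '[0, 0, 0, 0, 0, 0, 0, 0]'

```text
time_s: 9.13
tcp_pos: [0.4257, 0.2233, 0.1285]
eef_rot: [180.0, -0.0, -79.1]
contact_force: [-0.5, 0.2, -1.1]
gripper_width: 0.0098
```

servo_tool --grip '[1, 1]' --pt "0 0 0" --pt "0 0 0" --turn '[0, 0]'

```text
time_s: 9.3
tcp_pos: [0.4259, 0.2235, 0.1295]
eef_rot: [180.0, -0.0, -79.1]
contact_force: [0.2, 0.5, -1.2]
gripper_width: 0.0098
```

```bash
python3 snap.py side s6; python3 snap.py wrist w6; python3 - <<'E'
from h import *
a=load("pics/s6.npz")[0][200:480,100:420];b=load("pics/w6.npz")[0][0:280,160:480]
cv2.imwrite("pics/c7.png",cv2.resize(np.hstack([a,b]),None,fx=1.25,fy=1.25))
E
```

```text
s6 9.3 [0.4259 0.2235 0.1295] [ 1.7999e+02 -2.0000e-02 -7.9110e+01] [ 51.2   7.4 -31.    0.  -51.6 -40.3] [ 0.2  0.5 -1.2] 0.00984689563780055
w6 9.35 [0.4261 0.2237 0.1298] [-1.7998e+02  1.0000e-02 -7.9110e+01] [ 51.2   7.4 -30.9   0.  -51.6 -40.3] [ 0.8 -0.2 -1.5] 0.009619058945217739
```

View pics/c7.png

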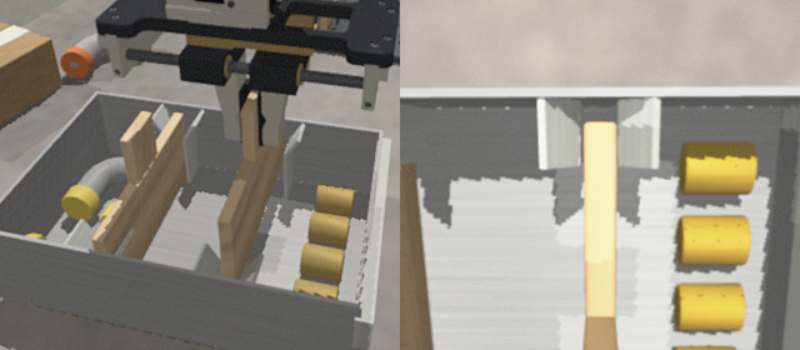

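The divider is in the channel (columns 585-615 within 582-617) with no contact force. Continuing down.

servo_tool --grip '[1, 1, 1, 1, 1, 1, 1, 1]' --pt "0 0 0.006" --pt "0 0 0.013" --pt "0 0 0.02" --pt "0 0 0.027" --pt "0 0 0.033" --pt "0 0 0.037" --pt "0 0 0.039" --pt "0 0 0.039" --turn '[0, 0, 0, 0, 0, 0, 0, 0]'

```text
time_s: 10.07
tcp_pos: [0.4257, 0.2233, 0.0899]
eef_rot: [180.0, -0.0, -79.1]
contact_force: [-0.1, 0.5, -0.8]
gripper_width: 0.0098
```

servo_tool --grip '[1, 1, 1, 1, 1]' --pt "0 0 0.001" --pt "0 0 0.002" --pt "0 0 0.003" --pt "0 0 0.004" --pt "0 0 0.004" --turn '[0, 0, 0, 0, 0]'

```text
time_s: 10.48
tcp_pos: [0.4258, 0.2235, 0.0865]
eef_rot: [-180.0, 0.0, -79.1]
contact_force: [-0.5, 0.1, -1.4]
gripper_width: 0.0099
```

servo_tool --grip '[1, 1, 1, 1]' --pt "0 0 0.0005" --pt "0 0 0.001" --pt "0 0 0.0015" --pt "0 0 0.0015" --turn '[0, 0, 0, 0]'

```text
time_s: 10.82
tcp_pos: [0.426, 0.2236, 0.0855]
eef_rot: [-180.0, 0.0, -79.1]
contact_force: [-1.3, -0.4, 4.6]
gripper_width: 0.0097
```

```bash
python3 snap.py side s7; python3 - <<'E'
from h import *
im,d,v,k=load("pics/s7.npz")
cv2.imwrite("pics/c8.png",cv2.resize(im[200:480,100:420],None,fx=2,fy=2))
E
```

```text
s7 10.8167 [0.426  0.2236 0.0855] [-179.98    0.    -79.1 ] [ 51.2  10.7 -34.    0.  -45.2 -40.3] [-1.3 -0.4  4.6] 0.009652465630659808
```

View pics/c8.png

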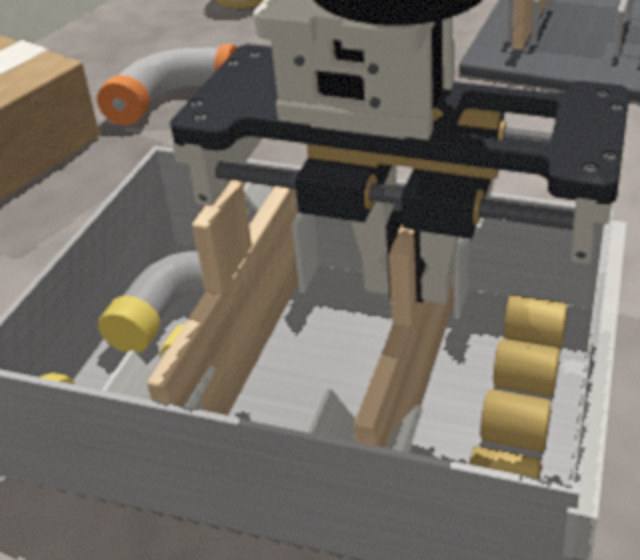

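Floor contact: 4.6 N upward at TCP z 0.0855, as predicted. Releasing and rising.

servo_tool --grip '[0.7, 0.4, 0.2, 0, 0, 0, 0, 0]' --pt "0 0 0" --pt "0 0 0" --pt "0 0 0" --pt "0 0 0" --pt "0 0 0" --pt "0 0 0" --pt "0 0 0" --pt "0 0 0" --turn '[0, 0, 0, 0, 0, 0, 0, 0]'

```text
time_s: 11.53
tcp_pos: [0.4259, 0.2235, 0.085]
eef_rot: [180.0, -0.0, -79.1]
contact_force: [-0.1, 0.8, 0.2]
gripper_width: 0.0434
```

servo_tool --grip '[0, 0, 0, 0, 0, 0, 0, 0, 0, 0]' --pt "0 0 -0.01" --pt "0 0 -0.03" --pt "0 0 -0.055" --pt "0 0 -0.08" --pt "0 0 -0.11" --pt "0 0 -0.14" --pt "0 0 -0.165" --pt "0 0 -0.175" --pt "0 0 -0.175" --pt "0 0 -0.175" --turn '[0, 0, 0, 0, 0, 0, 0, 0, 0, 0]'

```text
time_s: 12.37
tcp_pos: [0.4257, 0.2236, 0.2599]
eef_rot: [-180.0, 0.0, -79.1]
contact_force: [-0.5, 0.3, -2.0]
gripper_width: 0.044
```

```bash
python3 snap.py side s8; python3 snap.py scene c8v; python3 - <<'E'
from h import *
for f in("s8","c8v"):
    im,d,v,k=load(f"pics/{f}.npz")
    ys,xs=np.nonzero(d>0);w=pts(d,v,k,np.c_[xs,ys])
    for lab,(x0,x1,y0,y1,z0,z1) in dict(tab=(.39,.46,.19,.26,.113,.127),short=(.49,.56,-.3,-.15,.125,.136)).items():
        s=w[(w[:,0]>x0)&(w[:,0]<x1)&(w[:,1]>y0)&(w[:,1]<y1)&(w[:,2]>z0)&(w[:,2]<z1)]
        if len(s)>4:print(f,lab,len(s),s.mean(0).round(4),"z95",np.percentile(s[:,2],95).round(4),cv2.minAreaRect(s[:,:2].astype(np.float32)))
a=load("pics/s8.npz")[0][180:480,80:440];b=load("pics/c8v.npz")[0][120:320,140:530]
cv2.imwrite("pics/c9.png",cv2.resize(a,None,fx=2,fy=2));cv2.imwrite("pics/c10.png",cv2.resize(b,None,fx=2,fy=2))
E
```

```text
s8 12.3667 [0.4257 0.2236 0.2599] [-1.7999e+02  5.0000e-02 -7.9120e+01] [ 51.2   0.6 -19.9  -0.  -69.5 -40.3] [-0.5  0.3 -2. ] 0.044014714956890105
c8v 12.4167 [0.4253 0.2232 0.2591] [ 1.7993e+02 -1.0000e-02 -7.9130e+01] [ 51.2   0.7 -19.9  -0.  -69.5 -40.3] [-0.3 -0.3 -0.4] 0.04358908793432812
s8 tab 418 [0.4249 0.2278 0.1207] z95 0.1234 ((0.42655086517333984, 0.22416245937347412), (0.010220406576991081, 0.04152550548315048), 10.708475112915039)
s8 short 80 [ 0.5163 -0.2122  0.1304] z95 0.1331 ((0.5176681280136108, -0.21714529395103455), (0.009594294242560863, 0.04268757253885269), 6.532139301300049)
c8v tab 169 [0.429  0.2234 0.1201] z95 0.1239 ((0.42776355147361755, 0.22383728623390198), (0.013772238977253437, 0.04041951894760132), 12.984404563903809)
c8v short 147 [ 0.5187 -0.2168  0.1302] z95 0.1329 ((0.5178505778312683, -0.21749325096607208), (0.011985029093921185, 0.039972081780433655), 6.965246200561523)
```

View pics/c9.png

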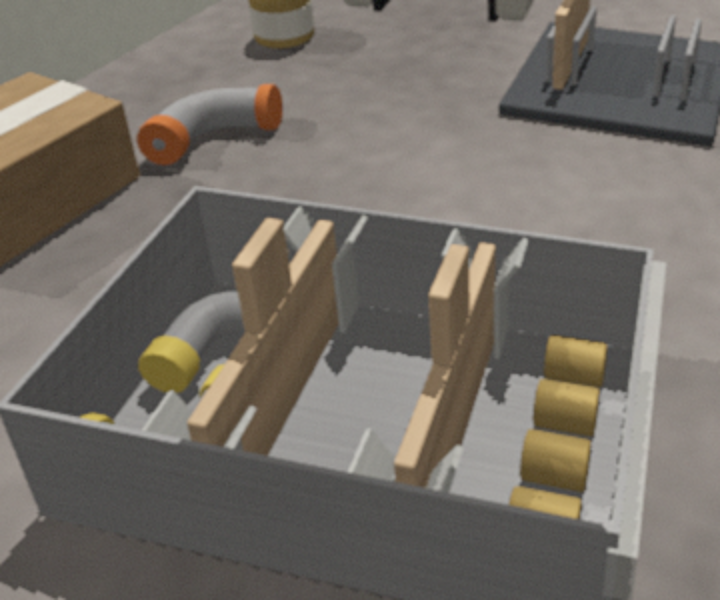

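View pics/c10.png

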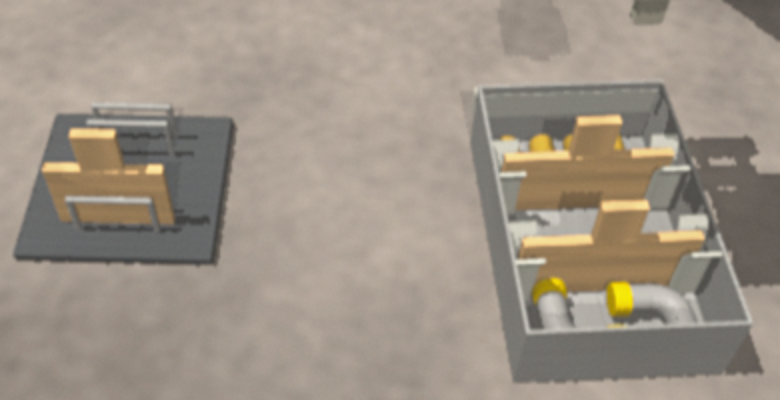

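The divider is seated: its tab top is at z 0.1235 and it stands level with the fitted one. The short divider hasn't moved. Handing in.

```bash
python3 -c "
from plant import order;print(order.close_job())"
```

```text
the job is handed in; nothing more can be done
None
```

The long divider is standing in the bin's empty slot, and the job was handed in at about 12.5 s. I gripped it by its tab, lifted it straight out of the rack and lowered it between the lips. I kept hold until it touched the floor (4.6 N upward at the predicted height), then let go and backed off.

**Seating:** After release, the tab top measured about 0.1235 m, against 0.123 m expected when fully home. Its centre was about (0.427, 0.224), within roughly 1.5 mm of the measured slot middle.

**Angle:** The side view gave 10.7° and the noisier scene view 13.0°, against a slot angle of about 10.9°. Both are within the 10° allowed.

**Short divider:** It is within 1 mm of where it started. The gripper was open and about 0.14 m above the tab at hand-in.

**Disagreements:** The fixed and wrist cameras differed by 1–2 mm, so I used the wrist values for both pick and place. One transfer move ended 22 mm short sideways, which I corrected above the bin before lowering. No check failed.

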